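Close a split camera housing on its dowels and hold it pressed

TASK

Pick up the blue upper half of the camera housing and fit it the right way round onto the two dowels of the grey lower half (wide hole over thick dowel, orange mark over orange mark), then press it down against the spring pad until the halves meet flush all round. Press with a steady 10 to 20 newtons, and finish while still holding the pair closed: do not let go. Leave the loupe, the tape roll and the flush cutter alone.

Things in the scene. Friction and masses are not known exactly. Their poses are not given: they have to be found in the camera images.
- upper_half: Loose blue upper housing half, about 0.15 kg, mating face down on the bench. Origin: centre of its underside. Flange 100 x 60 x 16 mm (x, y, z) with two through holes on its x axis. Mid-flange stands a turret 44 x 34 mm (x, y), from z = 16 to 44 mm, round black window on top: grip it by its sides. Orange mark on the +x end, where the wide hole is. z up.
- wide_hole (a point): Mouth of the wide hole (13.5 mm diameter) in the underside of the upper half, 36 mm from its centre along its +x.
- narrow_hole (a point): Mouth of the narrow hole (9.5 mm diameter) in the underside of the upper half, 36 mm from its centre along its -x.
- lower_half: Grey lower housing half, 100 x 60 x 22 mm, on an aluminium nest plate 130 x 90 x 10 mm, all fixed. Origin: centre of the plate's underside, at bench height. Flat mating face 32 mm above it; two steel dowels with tapered noses stand 14 mm above that face, on its x axis. Orange mark on the +x end, where the thick dowel is. z up.
- parting_face (a point): Centre of the lower half's mating face, 32 mm above the bench; same axes as the lower half.
- thick_dowel (a point): Foot of the thick dowel (12 mm diameter) on the mating face, 36 mm from its centre along +x of the lower half. The top 6 mm of the dowel taper to 5 mm diameter.
- thin_dowel (a point): Foot of the thin dowel (8 mm diameter) on the mating face, 36 mm from its centre along -x of the lower half. The top 6 mm taper to 1 mm diameter.
- spring_pad (a joint): Brass spring pad, 22 mm diameter, in the middle of the lower half's mating face. Value: how far it is pushed down, m: 0 = free, 6 mm above the mating face; 0.006 = level with it. It pushes up with 4 N when it starts to move and 7 N when level, so the upper half alone does not sink it and rises again when not pressed.
- loupe: Black folding loupe, 37 mm diameter, 29 mm high; origin at the centre of its underside. To be left alone.
- tape_roll: Amber roll of tape lying flat, about 53 mm diameter, 12 mm high; origin at the centre of its underside. To be left alone.
- flush_cutter: Orange-handled flush cutter lying flat, 49 x 144 x 10 mm, long axis y; origin at its centre on the bench. To be left alone.
There are look-alikes about, which are no part of the job. Leave any purple look-alike of the lower_half alone.

How it is judged:
On the way, in this order (a step that is already met when the one before it is completed fails the run):
1. the upper half is held by the fingers with its underside at least 50 mm above the bench (height (world z) of upper_half above 0.05 m and contact force between the fingers and upper_half above 1 N), for 0.1 s.
2. both dowels stand in their holes: wide hole over thick dowel, narrow over thin, mating faces less than 10 mm apart (horizontal distance between wide_hole and thick_dowel below 0.0025 m and horizontal distance between narrow_hole and thin_dowel below 0.0025 m and z of upper_half in the frame of parting_face below 0.01 m), for 0.1 s.
At the end, for the whole second after the job is handed in: Each hole of the upper half is centred over its own dowel (within 2.5 mm), the mating faces meet (gap under 2 mm, tilt under 0.04 rad), the spring pad is pushed in by more than 4 mm, the robot is still in contact with the upper half, and the halves press on each other with 7 to 40 N (horizontal distance between wide_hole and thick_dowel below 0.0025 m and horizontal distance between narrow_hole and thin_dowel below 0.0025 m and z of upper_half in the frame of parting_face between -0.003 and 0.002 m and angle between the z axis of upper_half and the z axis of lower_half, either way round below 0.04 rad and value of joint spring_pad above 0.004 m and contact force between upper_half and lower_half between 7 and 40 N and contact force between any of the fingers, the arm and upper_half above 3 N); the arm keeps its last pose, push and grip.
It fails at once if the loupe is moved by more than 30 mm (distance of loupe from where it was at the start of the episode above 0.03 m).
It fails at once if the tape roll is moved by more than 30 mm (distance of tape_roll from where it was at the start of the episode above 0.03 m).
It fails at once if the flush cutter is moved by more than 30 mm (distance of flush_cutter from where it was at the start of the episode above 0.03 m).
It fails at once if the halves are rammed together with more than 80 N (contact force between upper_half and lower_half above 80 N).
It also fails if it takes over 38 s, if anything falls off the work surface, if the arm or the gripper's body presses on something with over 40 N, if the wrist force passes 120 N, or if a joint passes its speed limit or range.

ROBOT

A 6-joint arm with a two-finger parallel gripper is mounted at the origin on a cart in front of the work surface, level with it; the furniture and walls round the work are solid. World frame = base frame: x ahead of the robot, y to its left, z up, the work surface at z = 0. Lengths are in m, angles in rad, forces in N, time in s.
With the tool pointing down it reaches from about 0.325 to 1 m from the base axis. Payload 5.1 kg.
Tool frame: the origin (TCP) lies midway between the tips of the shut fingers; the grasp point (between the pads) lies 19 mm behind it; z points along the fingers, y is the line along which they close (so a half turn about z gives the same grasp; the last joint's range is limited). The gripper opens to 85 mm and grips with 20 to 120 N. Pads are 22 mm wide; open, the fingers measure 114 mm over their backs; the gripper's body (76 mm by 85 mm) begins 54 mm behind the grasp point. The pads swing forward as they close: fully open they stand 13 mm farther back than shut.
Start: joints at [-1.24, 0.124, 1.65, -0, 1.367, -0.083], TCP at [0.261, -0.595, 0.231] pointing down, gripper open.
Joint ranges: [-2.61, 2.61], [-1.02, 2.33], [0.03, 2.71], [-1.35, 4.49], [0.32, 2.68], [-2.91, 2.91]. Speed limits (rad/s): [2.57, 2.57, 3.14, 3.14, 3.14, 3.14].

INTERFACE

Orientations are given as a 3x3 rotation matrix whose columns are the frame's x, y, z axes.
In Python, from plant import robot gives the robot as it stands.
- The arm moves only by the tool servo_tool, never from a script. Its argument "deltas" is a list that holds one entry, the list of rows, each a list of 7 numbers: the shift along the tool's x, y, z scaled (see below), then the turn, a rotation vector about the tool's x, y, z scaled (see below), then the closure, from 0 (fully open) to 1 (shut). In form: [[[tx, ty, tz, ax, ay, az, gripper], ...]]. A call has 1 to 8 rows; each row shifts and turns the commanded pose from where the row before left it, along the tool's axes as they then stand; what a row does not reach is not made up. The controller multiplies each number of a shift by 0.025 m and each number of a turn by 6 degrees. A row lasts 1/10 s, in which the tool goes at most 50 mm and 8.59 degrees, less where a joint would pass 70% of its speed; a pose out of reach is approached as far as the arm can. A call with a number of a shift or a turn outside -1 to 1 is refused whole. A call with a gripper value outside its range is refused whole. The fingers move at their own pace and stop on an object; "grip_force" is the grip in N (left out, the last holds). Time passes only in rows, so rows that do not move let the fingers close. It gives the time, the measured TCP pose, the force, the opening and the grip force at its end, in the units of the state.
- robot.get_state(): the state, without advancing time (a new reading comes with each control period).
- robot.get_image(name): name is "scene" or "top"; returns a dict with "img" (400x640x3 uint8, red, green, blue), "camera_matrix" (3x3 intrinsics, pixels), "D" ([k1, k2, p1, p2, k3] as OpenCV has them; the pictures are not rectified), "R" (3x3) and "t" (3): a world point X has camera coordinates R X + t. Camera axes: x right, y down, z forward; pixel columns grow to the right and rows downward; lengths in m; the calibration is good to about 2 mm. A picture is of the moment at which its call begins. There is no depth.
- robot.close_job(): hands the job in; it is judged then, once.
Trained networks look in a picture, given as the dict that the camera call returned (one of the last four; its "shot" number tells which), for a name from the list of things; names that differ only in an ending like _2 or _b are one class to them, and where a whole thing is asked for, a point or a joint stands for the part that bears it (a point fixed in the world has none). Each returns a list of dicts, best first, with "confidence" (0 to 1); they miss things now and then, are a little off and sometimes report something else, mostly with a low value. They report only what shows in the picture. A call takes as long as a camera call. They do not tell look-alikes from the thing itself.
- robot.boxes_of(picture, query): "at" ([x, y, z] in m, in world coordinates, good to about 4 mm: the middle of the surface that is visible of it).
- robot.place_of(picture, query): "at" ([x, y, z] in m, in world coordinates, good to about 4 mm: a listed point, or the origin of a listed thing).
The state is a dict: "clock": time; "joint_positions": joint angles; "qvel": joint speeds; "joint_torque": joint torques, N m; "tcp_pos": TCP position; "orientation": TCP orientation; "force": force on the tool from outside, world axes, zero at the start; "ft_torque": the same for the moment, N m; "gripper_width": finger opening in m; "finger_force": force on a finger pad.
Only numpy, scipy, OpenCV 4.12 (cv2) and the standard library are available. Lean on these libraries where they do the work, as an engineer would, in place of code of your own. Each camera call takes 0.05 s, during which the arm holds its last target. There are 200 camera calls.

## Working session

There is one attempt and no reset: what is moved stays moved. The work goes in short steps, Python scripts to look and compute and a tool call to move; the robot and the scene stay as the last step left them, time stands still between calls to the robot, and variables do not carry over. Pictures are saved under pics/ and viewed, at most 10 in all, crops included, and the job is handed in when it is done.

Besides the shell and the picture viewer there is one more tool, called as name([rows], argument=value, ...), one row to a line, values as JSON. servo_tool: Moves the arm, as the interface text tells. Its arguments: {"type":"object","properties":{"deltas":{"type":"array","items":{"type":"array","items":{"type":"array","items":{"type":"number"}}}},"grip_force":{"type":"number"}},"required":["deltas"]}

```bash
mkdir -p pics
cat > h.py <<'E'
import numpy as np, cv2
from plant import robot
def pix(p,X):
    rv=cv2.Rodrigues(np.array(p["R"]))[0]
    return cv2.projectPoints(np.array(X,float).reshape(-1,1,3),rv,np.array(p["t"],float),np.array(p["camera_matrix"]),np.array(p["D"]))[0].reshape(-1,2)
def world(p,uv,z):
    n=cv2.undistortPoints(np.array(uv,float).reshape(-1,1,2),np.array(p["camera_matrix"]),np.array(p["D"])).reshape(-1,2)
    R=np.array(p["R"]);t=np.array(p["t"]);d=np.c_[n,np.ones(len(n))]@R;c=-R.T@t
    return c+d*((z-c[2])/d[:,2])[:,None]
def save(p,name,crop=None,s=1):
    im=p["img"][...,::-1]
    if crop: im=im[crop[1]:crop[3],crop[0]:crop[2]]
    cv2.imwrite("pics/"+name,cv2.resize(im,None,fx=s,fy=s,interpolation=cv2.INTER_CUBIC))
E
python3 - <<'E'
from h import *
for c in("top","scene"):
    p=robot.get_image(c); save(p,c+"0.png")
    for q in["upper_half","wide_hole","narrow_hole","lower_half","thick_dowel","thin_dowel","loupe","tape_roll","flush_cutter"]:
        print(c,q,[(np.round(r["at"],3).tolist(),round(r["confidence"],2),pix(p,r["at"]).round().tolist()[0]) for r in robot.place_of(p,q)[:4]])
s=robot.get_state();print(s["clock"],np.round(s["orientation"],2).tolist(),s["tcp_pos"])
E
```

```text
top upper_half [([0.455, 0.11, 0.0], 0.88, [270.0, 223.0])]
top wide_hole [([0.415, 0.105, -0.002], 0.62, [271.0, 236.0]), ([0.488, 0.106, 0.002], 0.57, [272.0, 212.0])]
top narrow_hole [([0.415, 0.107, -0.001], 0.64, [271.0, 236.0])]
top lower_half [([0.448, -0.243, 0.001], 0.89, [386.0, 224.0]), ([0.459, -0.047, -0.0], 0.74, [321.0, 221.0])]
top thick_dowel [([0.491, -0.032, 0.031], 0.79, [316.0, 209.0]), ([0.485, -0.237, 0.03], 0.75, [384.0, 211.0])]
top thin_dowel [([0.429, -0.062, 0.032], 0.7, [327.0, 230.0]), ([0.414, -0.251, 0.03], 0.58, [390.0, 234.0]), ([0.498, 0.419, 0.004], 0.34, [170.0, 210.0])]
top loupe [([0.606, -0.067, -0.004], 0.53, [327.0, 175.0])]
top tape_roll [([0.441, -0.414, -0.004], 0.66, [441.0, 226.0])]
top flush_cutter [([0.495, 0.418, 0.003], 0.81, [170.0, 211.0])]
scene upper_half [([0.453, 0.108, 0.002], 0.6, [313.0, 242.0])]
scene wide_hole [([0.49, 0.109, 0.001], 0.81, [303.0, 236.0])]
scene narrow_hole [([0.424, 0.106, 0.002], 0.69, [321.0, 247.0])]
scene lower_half [([0.452, -0.244, -0.002], 0.75, [380.0, 177.0]), ([0.46, -0.047, 0.004], 0.71, [343.0, 209.0])]
scene thick_dowel [([0.486, -0.237, 0.033], 0.94, [371.0, 166.0]), ([0.487, -0.031, 0.034], 0.89, [333.0, 201.0])]
scene thin_dowel [([0.411, -0.25, 0.034], 0.82, [393.0, 173.0]), ([0.421, -0.068, 0.033], 0.65, [358.0, 204.0]), ([0.448, -0.246, -0.002], 0.25, [382.0, 177.0])]
scene loupe [([0.606, -0.071, -0.002], 0.62, [311.0, 186.0]), ([0.487, 0.109, -0.003], 0.6, [303.0, 238.0])]
scene tape_roll [([0.442, -0.421, -0.002], 0.49, [410.0, 151.0])]
scene flush_cutter [([0.498, 0.416, 0.003], 0.79, [221.0, 309.0])]
1.0 [[0.92, 0.4, 0.0], [0.4, -0.92, 0.0], [0.0, 0.0, -1.0]] [ 0.26133051 -0.59514467  0.23133503]
```

View pics/top0.png

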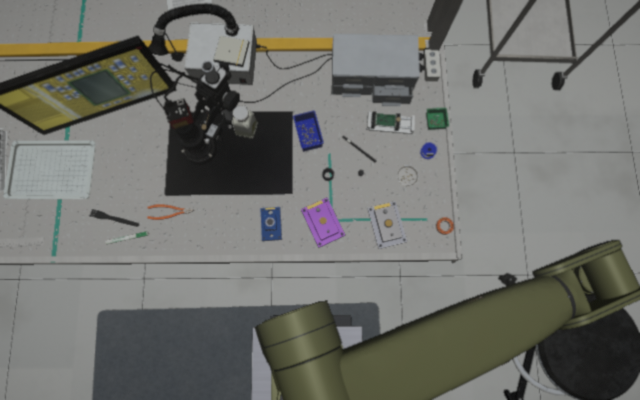

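View pics/scene0.png

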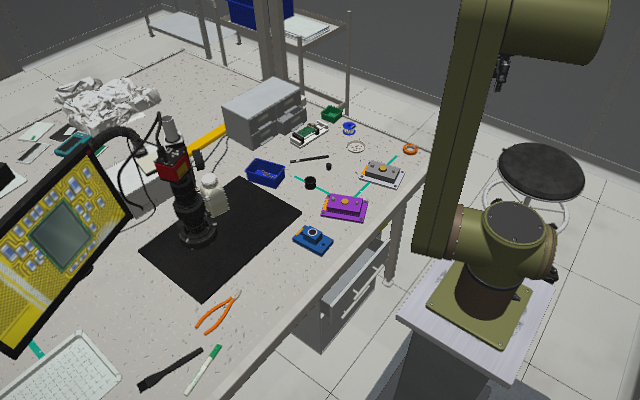

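The blue upper half is at top (270,223) / scene (313,240). There are two candidate lower halves: the purple one at top (321,221) / scene (343,207), and the grey one on an aluminium plate at top (386,224) / scene (381,172). The grey one fits the description. I'll confirm with one enlarged crop.

Run:
```python
from h import *
p=robot.get_image("scene"); save(p,"c1.png",(285,150,425,262),5)
t=robot.get_image("top")
for n,p in(("scene",p),("top",t)):
    hsv=cv2.cvtColor(p["img"],cv2.COLOR_RGB2HSV)
    def blob(lo,hi,c,r=32):
        m=cv2.inRange(hsv,np.array(lo),np.array(hi)); y,x=np.nonzero(m)
        k=(abs(x-c[0])<r)&(abs(y-c[1])<r); return np.c_[x,y][k].astype(float)
    bu=blob((100,100,40),(120,255,255),pix(p,[.455,.11,.01])[0])
    for nm,c in(("upper",[.455,.11,.01]),("lower",[.45,-.245,.03])):
        o=blob((8,120,120),(28,255,255),pix(p,c)[0],28)
        print(n,nm,"orange",len(o),world(p,o,.016 if nm=="upper" else .032).round(3).mean(0) if len(o) else None)
    w=world(p,bu,.016)[:,:2]; r=cv2.minAreaRect((w*1000).astype(np.float32)); print(n,"blue rect",r)
```

```text
scene upper orange 13 [0.50169231 0.10938462 0.016     ]
scene lower orange 76 [ 0.46077632 -0.29640789  0.032     ]
scene blue rect ((451.57720947265625, 108.73307800292969), (105.11306762695312, 71.6189956665039), 3.639904260635376)
top upper orange 0 None
top lower orange 35 [ 0.4704     -0.23857143  0.032     ]
top blue rect ((450.9561462402344, 106.66136169433594), (94.74372100830078, 55.97352600097656), 3.661998748779297)
```

View pics/c1.png

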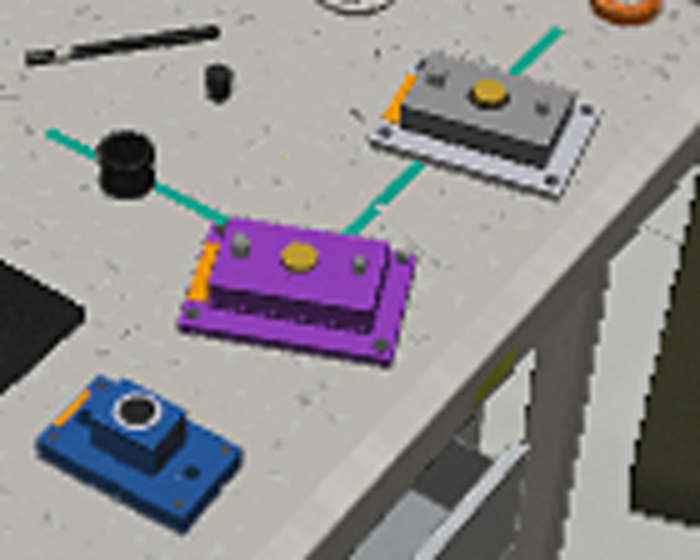

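The crop confirms it. The grey lower half sits on its aluminium plate with the orange mark and thick dowel at the far (+x) end, and the purple one is the look-alike. The blue part's orange mark is also at the far end. Upper half: about (0.453, 0.108), yaw about 3.6°. Lower half: about (0.449, -0.244), yaw about 10.4°. Moving to a point above the upper half.

servo_tool([
  [[0.8, -1, 0, 0, 0, 0, 0], [0.8, -1, 0, 0, 0, 0, 0], [0.8, -1, 0, 0, 0, 0, 0], [0.8, -1, 0, 0, 0, 0, 0], [0.8, -1, 0, 0, 0, 0, 0], [0.8, -1, 0, 0, 0, 0, 0], [0.8, -1, 0, 0, 0, 0, 0], [0.8, -1, 0, 0, 0, 0, 0]],
])

```text
clock: 1.9
tcp_pos: [0.3276, -0.3464, 0.2315]
orientation: [[0.916, 0.402, 0.0], [0.402, -0.916, -0.0], [0.0, 0.0, -1.0]]
force: [0.3, -0.0, 0.8]
gripper_width: 0.0851
finger_force: 0.0
```

servo_tool([
  [[0.8, -1, 0, 0, 0, 0, 0], [0.8, -1, 0, 0, 0, 0, 0], [0.8, -1, 0, 0, 0, 0, 0], [0.8, -1, 0, 0, 0, 0, 0], [0.8, -1, 0, 0, 0, 0, 0], [0.8, -1, 0, 0, 0, 0, 0], [0.8, -1, 0, 0, 0, 0, 0], [0.8, -1, 0, 0, 0, 0, 0]],
])

```text
clock: 2.7
tcp_pos: [0.3936, -0.099, 0.2316]
orientation: [[0.916, 0.402, 0.001], [0.402, -0.916, -0.0], [0.001, 0.001, -1.0]]
force: [1.0, -0.3, -0.6]
gripper_width: 0.0855
finger_force: 0.0
```

servo_tool([
  [[0.8, -1, 0, 0, 0, 0, 0], [0.8, -1, 0, 0, 0, 0, 0], [0.8, -1, 0, 0, 0, 0, 0], [0.8, -1, 0, 0, 0, 0, 0], [0, 0, 0.5, 0, 0, 0.8, 0], [0, 0, 0.5, 0, 0, 0.8, 0], [0, 0, 0.5, 0, 0, 0.8, 0], [0, 0, 0.5, 0, 0, 0.8, 0]],
])

```text
clock: 3.5
tcp_pos: [0.4266, 0.0237, 0.181]
orientation: [[0.997, 0.076, 0.001], [0.076, -0.997, -0.0], [0.001, 0.0, -1.0]]
force: [0.0, 0.7, 0.2]
gripper_width: 0.085
finger_force: 0.0
```

servo_tool([
  [[0.33, -0.82, 0.9, 0, 0, 0, 0], [0.33, -0.82, 0.9, 0, 0, 0, 0], [0.33, -0.82, 0.9, 0, 0, 0, 0], [0.33, -0.82, 0.9, 0, 0, 0, 0], [0, 0, 0.8, 0, 0, 0, 0], [0, 0, 0, 0, 0, 0, 0]],
])

```text
clock: 4.1
tcp_pos: [0.4505, 0.108, 0.0683]
orientation: [[0.997, 0.08, -0.007], [0.08, -0.997, -0.001], [-0.007, 0.0, -1.0]]
force: [-0.8, -0.1, -0.5]
gripper_width: 0.0856
finger_force: 0.0
```

Run:
```python
from h import *
p=robot.get_image("scene"); save(p,"c2.png",(240,150,400,270),5)
for q in["upper_half","wide_hole","narrow_hole"]:
    print(q,[(np.round(r["at"],4).tolist(),round(r["confidence"],2)) for r in robot.place_of(p,q)[:2]])
```

```text
upper_half [([0.4518, 0.1107, 0.0034], 0.76)]
wide_hole [([0.4907, 0.1085, -0.002], 0.59)]
narrow_hole [([0.4207, 0.1025, 0.002], 0.72), ([0.4975, 0.4136, 0.005], 0.63)]
```

View pics/c2.png

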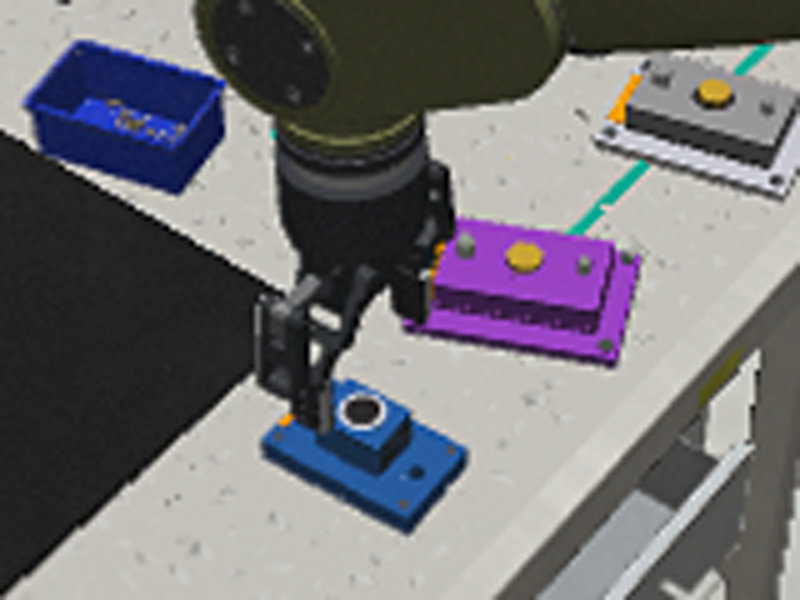

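The open fingers straddle the turret in y, with the left finger at crop (305,360) and the right at (410,290). Descending and gripping.

servo_tool([
  [[0.12, 0, 0.8, 0, 0, 0, 0], [0, 0, 0.8, 0, 0, 0, 0], [0, 0, 0.4, 0, 0, 0, 0], [0, 0, 0, 0, 0, 0, 0], [0, 0, 0, 0, 0, 0, 0]],
], grip_force=60)

```text
clock: 4.8
tcp_pos: [0.4567, 0.108, 0.0223]
orientation: [[0.997, 0.078, 0.001], [0.078, -0.997, 0.0], [0.001, -0.0, -1.0]]
force: [0.1, -0.2, 0.1]
gripper_width: 0.0855
finger_force: 0.0
```

servo_tool([
  [[-0.08, 0, 0.14, 0, 0, 0, 0], [0, 0, 0, 0, 0, 0, 1], [0, 0, 0, 0, 0, 0, 1], [0, 0, 0, 0, 0, 0, 1], [0, 0, 0, 0, 0, 0, 1], [0, 0, 0, 0, 0, 0, 1], [0, 0, 0, 0, 0, 0, 1], [0, 0, 0, 0, 0, 0, 1]],
], grip_force=60)

```text
clock: 5.6
tcp_pos: [0.4546, 0.108, 0.0184]
orientation: [[0.997, 0.079, 0.001], [0.079, -0.997, 0.0], [0.001, -0.0, -1.0]]
force: [0.2, 0.1, 3.4]
gripper_width: 0.0326
finger_force: 62.0
```

servo_tool([
  [[0, 0, -0.5, 0, 0, 0, 1], [0, 0, -0.9, 0, 0, 0, 1], [0, 0, -0.9, 0, 0, 0, 1], [0, 0, -0.9, 0, 0, 0, 1], [0, 0, -0.8, 0, 0, 0, 1], [0, 0, 0, 0, 0, 0, 1], [0, 0, 0, 0, 0, 0, 1], [0, 0, 0, 0, 0, 0, 1]],
])

```text
clock: 6.4
tcp_pos: [0.4527, 0.1078, 0.1161]
orientation: [[0.997, 0.079, -0.003], [0.079, -0.997, -0.0], [-0.003, 0.0, -1.0]]
force: [-0.5, -0.1, -1.2]
gripper_width: 0.033
finger_force: 61.4
```

Run:
```python
from h import *
s=robot.get_state();T=s["tcp_pos"];O=np.array(s["orientation"])
print(s["clock"],T,s["force"],s["gripper_width"],s["finger_force"])
for c in("scene","top"):
    p=robot.get_image(c)
    if c=="scene": save(p,"c3.png",(240,150,400,270),5)
    for q in["upper_half","wide_hole","narrow_hole","lower_half","thick_dowel","thin_dowel"]:
        print(c,q,[(np.round(r["at"],4).tolist(),round(r["confidence"],2)) for r in robot.place_of(p,q)[:2]])
```

```text
6.4 [0.45266391 0.10775521 0.11613668] [-0.52889309 -0.05696861 -1.17933305] 0.03304014220107194 61.37778997421265
scene upper_half [([0.451, 0.1086, 0.1006], 0.82)]
scene wide_hole []
scene narrow_hole [([0.4177, 0.1071, 0.1014], 0.87)]
scene lower_half [([0.459, -0.0478, 0.0032], 0.92), ([0.4517, -0.2436, -0.0028], 0.81)]
scene thick_dowel [([0.4881, -0.0302, 0.032], 0.71), ([0.4854, -0.2385, 0.0354], 0.67)]
scene thin_dowel [([0.413, -0.2496, 0.0327], 0.85), ([0.4257, -0.0658, 0.0317], 0.63)]
top upper_half [([0.4553, 0.1108, 0.1004], 0.63), ([0.4969, 0.4198, 0.002], 0.42)]
top wide_hole []
top narrow_hole [([0.4456, -0.2454, 0.0], 0.65), ([0.4152, 0.1051, 0.1014], 0.53)]
top lower_half [([0.4472, -0.2451, -0.0016], 0.65), ([0.4594, -0.0466, 0.0003], 0.57)]
top thick_dowel [([0.4917, -0.0348, 0.0343], 0.78), ([0.4847, -0.2359, 0.0314], 0.69)]
top thin_dowel [([0.417, -0.2518, 0.0293], 0.88), ([0.4264, -0.0675, 0.0355], 0.77)]
```

View pics/c3.png

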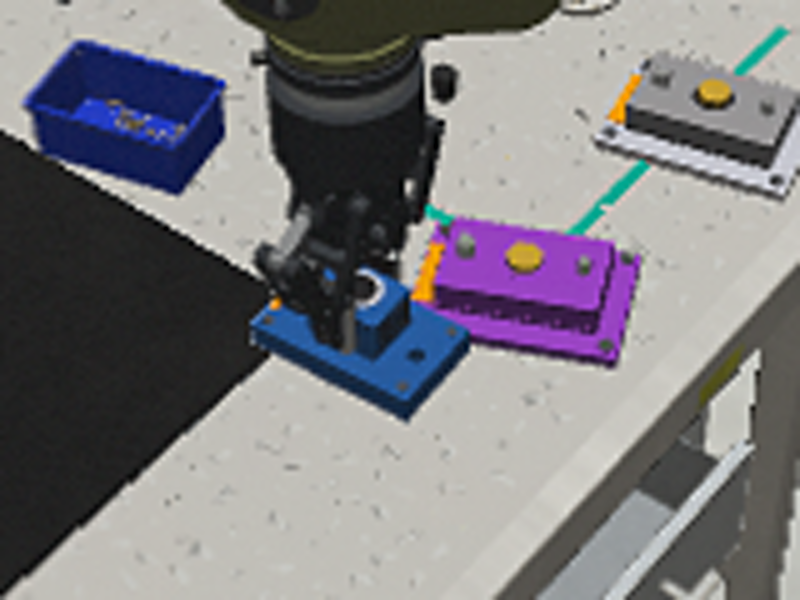

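The part is held level with the orange mark still at the far end, and its narrow hole shows at crop (417,355). Carrying it over the grey lower half.

servo_tool([
  [[-0.08, 0.5, 0, 0, 0, 0, 1], [-0.08, 0.95, 0, 0, 0, 0, 1], [-0.08, 0.95, 0, 0, 0, 0, 1], [-0.08, 0.95, 0, 0, 0, 0, 1], [-0.08, 0.95, 0, 0, 0, 0, 1], [-0.08, 0.95, 0, 0, 0, 0, 1], [-0.08, 0.95, 0, 0, 0, 0, 1], [-0.08, 0.95, 0, 0, 0, 0, 1]],
], grip_force=90)

```text
clock: 7.9
tcp_pos: [0.4516, -0.0733, 0.1179]
orientation: [[0.997, 0.078, 0.0], [0.078, -0.997, -0.0], [0.0, 0.0, -1.0]]
force: [-0.8, -0.6, -1.6]
gripper_width: 0.0324
finger_force: 93.0
```

servo_tool([
  [[-0.08, 0.95, 0, 0, 0, 0, 1], [-0.08, 0.95, 0, 0, 0, 0, 1], [-0.08, 0.95, 0, 0, 0, 0, 1], [-0.08, 0.95, 0, 0, 0, 0, 1], [-0.08, 0.95, 0, 0, 0, 0, 1], [-0.08, 0.95, 0, 0, 0, 0, 1], [-0.08, 0.95, 0, 0, 0, 0, 1], [-0.08, 0.25, 0, 0, 0, -0.5, 1]],
])

```text
clock: 8.7
tcp_pos: [0.4492, -0.2475, 0.1182]
orientation: [[0.992, 0.13, 0.0], [0.13, -0.992, -0.001], [0.0, 0.001, -1.0]]
force: [0.8, 1.0, -1.5]
gripper_width: 0.0322
finger_force: 93.1
```

servo_tool([
  [[0, 0, 0, 0, 0, -0.5, 1], [0, 0, 0, 0, 0, 0, 1], [0, 0, 0, 0, 0, 0, 1]],
])

```text
clock: 9.0
tcp_pos: [0.4493, -0.2451, 0.1178]
orientation: [[0.983, 0.181, -0.0], [0.181, -0.983, -0.0], [-0.0, -0.0, -1.0]]
force: [0.4, -0.1, -1.5]
gripper_width: 0.0322
finger_force: 93.2
```

Run:
```python
from h import *
s=robot.get_state();print(s["clock"],np.round(s["tcp_pos"],4),s["force"],s["gripper_width"])
for c in("scene","top"):
    p=robot.get_image(c)
    if c=="scene": save(p,"c4.png",(310,110,450,222),5)
    for q in["upper_half","wide_hole","narrow_hole","thick_dowel","thin_dowel"]:
        print(c,q,[(np.round(r["at"],4).tolist(),round(r["confidence"],2)) for r in robot.place_of(p,q)[:2]])
```

```text
9.0 [ 0.4493 -0.2451  0.1178] [ 0.42630192 -0.11799014 -1.50836132] 0.032173349205374444
scene upper_half [([0.4494, -0.244, 0.1033], 0.6)]
scene wide_hole [([0.4815, -0.2384, 0.1], 0.64)]
scene narrow_hole [([0.4184, -0.2492, 0.1014], 0.67)]
scene thick_dowel [([0.489, -0.0323, 0.0338], 0.75), ([0.4871, -0.2376, 0.0356], 0.62)]
scene thin_dowel [([0.424, -0.0672, 0.032], 0.79), ([0.4138, -0.2515, 0.0314], 0.7)]
top upper_half []
top wide_hole [([0.4842, -0.24, 0.1013], 0.56)]
top narrow_hole []
top thick_dowel [([0.4931, -0.0333, 0.0309], 0.91)]
top thin_dowel [([0.4276, -0.0637, 0.0336], 0.57), ([0.486, -0.243, 0.1011], 0.32)]
```

View pics/c4.png

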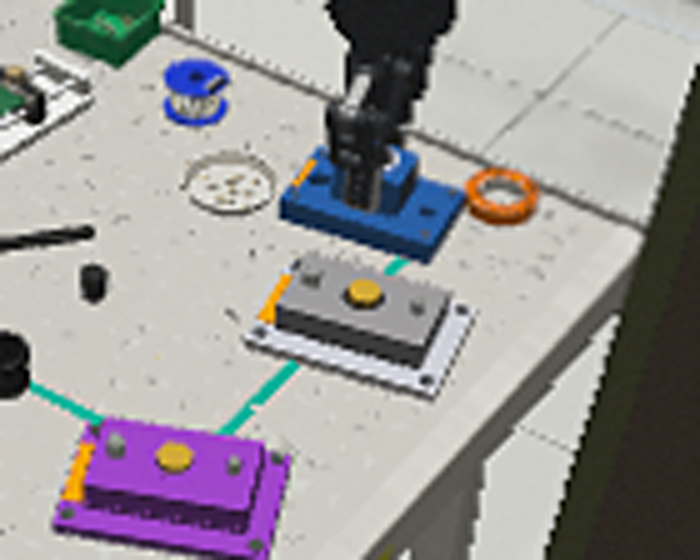

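The upper half is above the grey lower half with orange over orange; the part is at crop (370,205) and the dowels at (312,275) and (418,305). Estimates agree within about 1–2 mm, inside the 4 mm lead-in. Descending.

servo_tool([
  [[0.02, 0, 0.6, 0, 0, 0, 1], [0, 0, 0.6, 0, 0, 0, 1], [0, 0, 0.6, 0, 0, 0, 1], [0, 0, 0.1, 0, 0, 0, 1], [0, 0, 0, 0, 0, 0, 1], [0, 0, 0, 0, 0, 0, 1]],
])

```text
clock: 10.2
tcp_pos: [0.4504, -0.2448, 0.0704]
orientation: [[0.983, 0.182, 0.0], [0.182, -0.983, -0.0], [0.0, 0.0, -1.0]]
force: [-0.1, -0.3, -1.5]
gripper_width: 0.0323
finger_force: 93.2
```

servo_tool([
  [[0, 0, 0.1, 0, 0, 0, 1], [0, 0, 0.1, 0, 0, 0, 1], [0, 0, 0, 0, 0, 0, 1]],
])

```text
clock: 10.5
tcp_pos: [0.4501, -0.2446, 0.0652]
orientation: [[0.983, 0.182, -0.0], [0.182, -0.983, 0.0], [-0.0, -0.0, -1.0]]
force: [0.1, 0.5, -1.4]
gripper_width: 0.0321
finger_force: 93.2
```

Run:
```python
from h import *
s=robot.get_state();print(s["clock"],np.round(s["tcp_pos"],4),s["force"],s["ft_torque"])
for c in("scene","top"):
    p=robot.get_image(c)
    if c=="scene": save(p,"c5.png",(340,120,440,200),7)
    for q in["upper_half","wide_hole","narrow_hole","thick_dowel","thin_dowel"]:
        print(c,q,[(np.round(r["at"],4).tolist(),round(r["confidence"],2)) for r in robot.place_of(p,q)[:3] if r["at"][1]<-.15])
```

```text
10.5 [ 0.4501 -0.2446  0.0652] [ 0.1349165   0.49543056 -1.36804144] [-0.03291463 -0.02064261 -0.06609305]
scene upper_half [([0.4512, -0.2437, 0.0471], 0.96)]
scene wide_hole [([0.4847, -0.2377, 0.0451], 0.91)]
scene narrow_hole [([0.4189, -0.2487, 0.0537], 0.91)]
scene thick_dowel [([0.484, -0.2382, 0.0347], 0.74)]
scene thin_dowel [([0.4143, -0.2501, 0.0319], 0.89)]
top upper_half []
top wide_hole []
top narrow_hole []
top thick_dowel []
top thin_dowel []
```

View pics/c5.png

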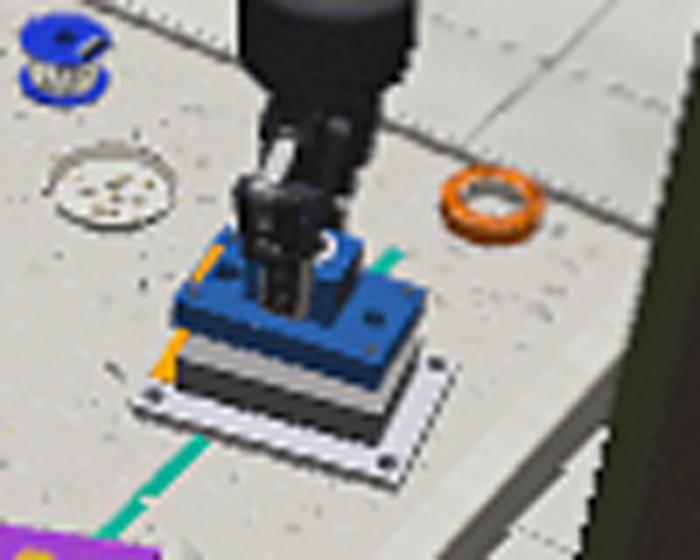

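Aligned within measurement; the part sits directly above the grey half at crop (300,310). Inserting slowly while watching the force.

servo_tool([
  [[-0.03, 0, 0.06, 0, 0, 0, 1], [0, 0, 0.06, 0, 0, 0, 1], [0, 0, 0.06, 0, 0, 0, 1], [0, 0, 0, 0, 0, 0, 1], [0, 0, 0, 0, 0, 0, 1]],
])

```text
clock: 11.6
tcp_pos: [0.4494, -0.2449, 0.0608]
orientation: [[0.983, 0.182, -0.0], [0.182, -0.983, -0.0], [-0.0, 0.0, -1.0]]
force: [0.4, -0.6, -1.3]
gripper_width: 0.0324
finger_force: 93.3
```

servo_tool([
  [[0, 0, 0.06, 0, 0, 0, 1], [0, 0, 0.06, 0, 0, 0, 1], [0, 0, 0, 0, 0, 0, 1], [0, 0, 0, 0, 0, 0, 1]],
])

```text
clock: 12.0
tcp_pos: [0.4496, -0.2452, 0.0594]
orientation: [[0.983, 0.183, -0.0], [0.183, -0.983, -0.0], [-0.001, 0.0, -1.0]]
force: [-4.9, 1.1, 8.6]
gripper_width: 0.0323
finger_force: 94.8
```

servo_tool([
  [[-0.04, 0, 0, 0, 0, 0, 1], [-0.02, 0, 0, 0, 0, 0, 1], [0, 0, 0, 0, 0, 0, 1]],
])

```text
clock: 12.3
tcp_pos: [0.4492, -0.2453, 0.0593]
orientation: [[0.983, 0.183, 0.003], [0.183, -0.983, -0.001], [0.002, 0.001, -1.0]]
force: [-0.1, 1.4, 4.9]
gripper_width: 0.0326
finger_force: 94.3
```

```bash
python3 -c "
from h import *
s=robot.get_state();print(s['clock'],np.round(s['tcp_pos'],4),s['force'],s['ft_torque'])"
```

```text
12.3 [ 0.4492 -0.2453  0.0593] [-0.12509118  1.43246715  4.86696968] [ 0.38351853 -0.0051318   0.21466271]
```

servo_tool([
  [[0, -0.03, 0, 0, 0, -0.2, 1], [0, 0, 0, 0, 0, 0, 1]],
])

```text
clock: 12.5
tcp_pos: [0.4485, -0.245, 0.0584]
orientation: [[0.979, 0.204, 0.002], [0.204, -0.979, -0.002], [0.001, 0.002, -1.0]]
force: [0.7, -0.9, 1.6]
gripper_width: 0.0326
finger_force: 93.7
```

```bash
python3 -c "
from h import *
s=robot.get_state();print(s['clock'],np.round(s['tcp_pos'],4),s['force'],s['ft_torque'])"
```

```text
12.5 [ 0.4485 -0.245   0.0584] [ 0.72928467 -0.90599835  1.57926344] [-0.37221504 -0.15170576  0.07847826]
```

servo_tool([
  [[0, 0, 0.06, 0, 0, 0, 1], [0, 0, 0, 0, 0, 0, 1], [0, 0, 0, 0, 0, 0, 1]],
])

```text
clock: 12.8
tcp_pos: [0.4483, -0.2452, 0.0566]
orientation: [[0.979, 0.204, 0.001], [0.204, -0.979, -0.002], [0.001, 0.002, -1.0]]
force: [2.1, -4.9, -0.3]
gripper_width: 0.0325
finger_force: 93.5
```

```bash
python3 -c "
from h import *
s=robot.get_state();print(s['clock'],np.round(s['tcp_pos'],4),s['force'],s['ft_torque'],s['orientation'])"
```

```text
12.8 [ 0.4483 -0.2452  0.0566] [ 2.14230104 -4.9347184  -0.2791577 ] [-0.94766466 -0.30548987  0.39138081] [[ 9.79058337e-01  2.03576565e-01  1.16385157e-03]
 [ 2.03578541e-01 -9.79056667e-01 -1.95444683e-03]
 [ 7.41597073e-04  2.15045266e-03 -9.99997413e-01]]
```

servo_tool([
  [[0.01, 0.025, 0, 0, 0, -0.15, 1], [0, 0, 0.04, 0, 0, 0, 1], [0, 0, 0, 0, 0, 0, 1], [0, 0, 0, 0, 0, 0, 1]],
])

```text
clock: 13.2
tcp_pos: [0.4483, -0.245, 0.0555]
orientation: [[0.976, 0.218, 0.0], [0.218, -0.976, -0.0], [0.0, 0.0, -1.0]]
force: [1.1, -4.3, 3.1]
gripper_width: 0.0323
finger_force: 93.8
```

```bash
python3 -c "
from h import *
s=robot.get_state();print(s['clock'],np.round(s['tcp_pos'],4),s['force'],s['ft_torque'])"
```

```text
13.2 [ 0.4483 -0.245   0.0555] [ 1.14096019 -4.32567676  3.08243983] [-0.67335409 -0.08619112  0.08919419]
```

servo_tool([
  [[0, 0.03, 0, 0, 0, 0, 1], [0, 0, 0.04, 0, 0, 0, 1], [0, 0, 0, 0, 0, 0, 1], [0, 0, 0, 0, 0, 0, 1]],
])

```text
clock: 13.6
tcp_pos: [0.4482, -0.2451, 0.0541]
orientation: [[0.976, 0.218, -0.0], [0.218, -0.976, 0.001], [-0.0, -0.001, -1.0]]
force: [-0.0, 0.2, 4.5]
gripper_width: 0.0323
finger_force: 93.9
```

```bash
python3 -c "
from h import *
s=robot.get_state();print(s['clock'],np.round(s['tcp_pos'],4),s['force'],s['ft_torque'])"
```

```text
13.6 [ 0.4482 -0.2451  0.0541] [-0.0094313   0.17851104  4.50675945] [ 0.07184484 -0.07777596  0.08890101]
```

servo_tool([
  [[0, 0, 0.04, 0, 0, 0, 1], [0, 0, 0.04, 0, 0, 0, 1], [0, 0, 0.04, 0, 0, 0, 1], [0, 0, 0, 0, 0, 0, 1], [0, 0, 0, 0, 0, 0, 1]],
])

```text
clock: 14.1
tcp_pos: [0.4483, -0.2452, 0.0512]
orientation: [[0.976, 0.218, -0.0], [0.218, -0.976, 0.001], [-0.0, -0.001, -1.0]]
force: [0.5, 1.9, 4.6]
gripper_width: 0.0324
finger_force: 94.1
```

```bash
python3 -c "
from h import *
s=robot.get_state();print(s['clock'],np.round(s['tcp_pos'],4),s['force'],s['ft_torque'])"
```

```text
14.1 [ 0.4483 -0.2452  0.0512] [0.5182516  1.89200564 4.60323561] [ 0.41106921 -0.03692416 -0.00916749]
```

servo_tool([
  [[0, -0.01, 0.03, 0, 0, 0, 1], [0, 0, 0.03, 0, 0, 0, 1], [0, 0, 0, 0, 0, 0, 1], [0, 0, 0, 0, 0, 0, 1]],
])

```text
clock: 14.5
tcp_pos: [0.4483, -0.2452, 0.0505]
orientation: [[0.976, 0.218, -0.001], [0.218, -0.976, 0.001], [-0.0, -0.001, -1.0]]
force: [-2.8, 4.0, 9.8]
gripper_width: 0.0328
finger_force: 94.8
```

```bash
python3 -c "
from h import *
s=robot.get_state();print(s['clock'],np.round(s['tcp_pos'],4),s['force'],s['ft_torque'])"
```

```text
14.5 [ 0.4483 -0.2452  0.0505] [-2.82633597  3.9890746   9.75445424] [ 0.52447847  0.31990894 -0.00096069]
```

servo_tool([
  [[-0.015, -0.02, 0.02, 0, 0, 0, 1], [0, 0, 0, 0, 0, 0, 1], [0, 0, 0, 0, 0, 0, 1]],
])

```text
clock: 14.8
tcp_pos: [0.4483, -0.2452, 0.0505]
orientation: [[0.976, 0.218, 0.0], [0.218, -0.976, -0.0], [0.0, 0.0, -1.0]]
force: [-1.8, 4.2, 10.0]
gripper_width: 0.0323
finger_force: 94.9
```

Run:
```python
from h import *
s=robot.get_state();print(s['clock'],np.round(s['tcp_pos'],4),s['force'],s['ft_torque'])
p=robot.get_image("scene"); save(p,"c6.png",(340,120,440,200),7)
for q in["upper_half","wide_hole","narrow_hole"]:
    print(q,[(np.round(r["at"],4).tolist(),round(r["confidence"],2)) for r in robot.place_of(p,q)[:1]])
```

```text
14.8 [ 0.4483 -0.2452  0.0505] [-1.80058389  4.19858554  9.9582043 ] [0.46860659 0.28632691 0.0732899 ]
upper_half [([0.4481, -0.247, 0.0318], 0.91)]
wide_hole [([0.4836, -0.2371, 0.0303], 0.98)]
narrow_hole [([0.4174, -0.2551, 0.0385], 0.82)]
```

View pics/c6.png

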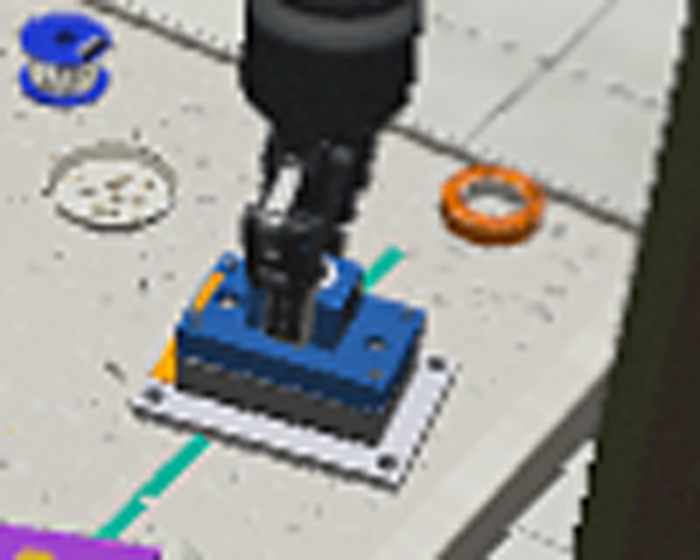

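The blue half sits flush on the grey half with no visible gap, and both holes are on their dowels at crop (228,300) and (375,345). The push is about 11 N, so I'll firm it up a little.

servo_tool([
  [[0, -0.02, 0.025, 0, 0, 0, 1], [0, 0, 0, 0, 0, 0, 1], [0, 0, 0, 0, 0, 0, 1], [0, 0, 0, 0, 0, 0, 1]],
])

```text
clock: 15.4
tcp_pos: [0.4483, -0.2452, 0.0505]
orientation: [[0.976, 0.218, 0.001], [0.218, -0.976, -0.001], [0.0, 0.001, -1.0]]
force: [-3.5, 2.6, 13.2]
gripper_width: 0.0323
finger_force: 95.3
```

servo_tool([
  [[0, 0, 0, 0, 0, 0, 1], [0, 0, 0, 0, 0, 0, 1], [0, 0, 0, 0, 0, 0, 1], [0, 0, 0, 0, 0, 0, 1], [0, 0, 0, 0, 0, 0, 1]],
])

```text
clock: 15.9
tcp_pos: [0.4483, -0.2451, 0.0505]
orientation: [[0.976, 0.218, 0.001], [0.218, -0.976, -0.001], [0.0, 0.001, -1.0]]
force: [-3.0, 2.0, 13.4]
gripper_width: 0.0324
finger_force: 95.3
```

```bash
python3 -c "
from h import *
s=robot.get_state();print(s['clock'],np.round(s['tcp_pos'],4),s['force'],s['finger_force'])
f=-s['force'][2]
if 9<s['force'][2]<22: print(robot.close_job())"
```

```text
15.9 [ 0.4483 -0.2451  0.0505] [-2.97816804  1.96698204 13.44408291] 95.31373500823975
the job is handed in; nothing more can be done
None
```

The blue upper half is on the grey lower half, orange mark over orange mark and flush in the last picture; I handed the job in at 15.9 s, still gripping and pressing with about 15 N, and got no verdict back.

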